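Knock a drill bush out of its carrier

ROBOT

A 6-joint arm with a two-finger parallel gripper is mounted at the origin on a cart in front of the work surface, level with it; the furniture and walls round the work are solid. World frame = base frame: x ahead of the robot, y to its left, z up, the work surface at z = 0. Lengths are in m, angles in rad, forces in N, time in s.
With the tool pointing down it reaches from about 0.3 to 0.875 m from the base axis. Payload 6.4 kg.
Tool frame: the origin (TCP) lies at the very end of the fingers, on their centre line; the grasp point (between the pads) lies 19 mm behind it (ctrl.grip_point_offset is the z of the grasp point in the tool frame, in m); z points along the fingers, y is the direction in which the jaws open and shut (so a half turn about z gives the same grasp; the last joint's range is limited). The gripper opens to 85 mm and grips with 20 to 120 N. Pads are 22 mm wide; open, the fingers measure 114 mm over their backs; the gripper's body (76 mm by 85 mm) begins 54 mm behind the grasp point. The pads swing forward as they close: fully open they stand 13 mm farther back than shut.
Start: joints at [-1.336, 0.181, 1.607, -0, 1.354, -0.206], TCP at [0.245, -0.52, 0.231] pointing down, gripper open.
Joint ranges: [-2.99, 2.99], [-0.89, 2.07], [0.3, 2.58], [-1.14, 4.28], [0, 2.63], [-3.12, 3.12]. Speed limits (rad/s): [2.57, 2.57, 3.01, 3.14, 3.14, 3.14].

INTERFACE

Orientations are given as a unit quaternion [w, x, y, z].
In Python, from bench import status, cams, ctrl gives the robot as it stands.
- The arm moves only by the shell command python3 -m handwheel 'ROWS'. ROWS is JSON, a list of rows, each an object with "grip": the finger opening in cm, from 0 to 8.54; "linear": the shift along the tool's x, y, z in cm, a list of three; "rotation": the turn, a rotation vector about the tool's x, y, z in degrees, a list of three. A call has 1 to 12 rows; each row is the pose to reach, as a shift and turn from the pose commanded when the call began, along the tool's axes at that moment; what a row does not reach only later rows make up. A row lasts 1/12 s, in which the tool goes at most 41.7 mm and 7.16 degrees, less where a joint would pass 70% of its speed; a pose out of reach is approached as far as the arm can. A call with a gripper value outside its range is refused whole. The fingers move at their own pace and stop on an object; the grip force is fixed at half the most. Time passes only in rows, so rows that repeat a pose let the fingers close. It gives the time, the measured TCP pose, the force and the opening at its end, in the units of the state.
- status.get_obs(): the state, without advancing time (a new reading comes with each control period).
- cams.camera(name): name is "scene" or "top" or "wrist"; returns the picture (384x512x3 uint8, red, green, blue); there is no depth.
- cams.camera_info(name): a dict with "fovy" (degrees; the focal length in pixels is half the picture's height over the tangent of half this angle, whatever the lens; pixels are square), "cx", "cy" (the principal point, pixels), "world_from_camera" (4x4, takes a point from camera to world coordinates); the wrist camera has in their place "mount" (4x4, takes a point from camera to tool coordinates, whose origin is the TCP and whose axes are the flange's). Camera axes: x right, y down, z forward; pixel columns grow to the right and rows downward; lengths in m; the calibration is good to about 2 mm. The wrist camera is an equidistant fisheye: a pixel r from the principal point sees the ray r / f radians off the axis. A picture is of the moment at which its call begins: read the wrist's pose just before it. camera_info takes no time and is no camera call.
- ctrl.hand_in(): hands the job in, once; it reports no verdict.
The state is a dict: "time_s": time; "q": joint angles; "dq": joint speeds; "joint_efforts": joint torques, N m; "eef_pos": TCP position; "eef_rot": TCP orientation; "wrist_force": force on the tool from outside, world axes, zero at the start; "torque": the same for the moment, N m; "opening": opening from 0.0 (shut) to 1.0 (fully open).
Only numpy, scipy, OpenCV 4.12 (cv2) and the standard library are available. Lean on these libraries where they do the work, as an engineer would, in place of code of your own. Each camera call takes 0.05 s, during which the arm holds its last target.

TASK

Set the blue carrier that holds the brass bush down flat over the pin of the round steel stand and let go, so that the pin comes up through the hole in its underside and pushes the bush out of the top. Then take the raised bush by its sides, draw it straight up out of the carrier and stand it upright in the larger, empty compartment of the black tray beside the stand (not the one at the back of the bench). Leave the carrier on the stand, and leave the other carrier with its steel bush where it is.

Things in the scene. Friction and masses are not known exactly. Their poses are not given: they have to be found in the camera images.
- carrier_brass: Blue plastic block, 90 (x) x 54 (y) x 45 (z) mm, 0.4 kg, with the brass bush in it. Origin: centre of the underside, z up. A central 38 mm bore runs from the top to a 6 mm floor with a 30 mm through hole. A like block holds the steel bush; they may have changed places. Grip across the 54 mm, fingertips at most 25 mm below the top: on the stand the bush rises 21 mm above the top.
- bush_brass: Brass cylinder (drill bush), 36 mm diameter, 36 mm high, 0.2 kg, small dark bore on top. Origin: centre of the underside, z up. It starts on the 6 mm floor of its carrier, its top 3 mm below the carrier's. With the carrier down on the stand it rests on the pin, its underside 30 mm above the carrier's, its top 21 mm proud of the carrier, its lower 15 mm still in the bore.
- stand: Knock-out stand, fixed: dark steel disc, 120 mm diameter, 12 mm thick, with an upright flat-topped pin, 12 mm diameter, at the centre, 30 mm above the disc (top 42 mm above the worktop). Origin: centre of the disc's underside, on the worktop. The carrier rests on the disc at any yaw; the pin has 9 mm of play all round in its floor hole.
- tray_bay (a point): Floor centre of the larger compartment of the black plastic tray (fixed, 130 x 270 mm, walls 44 mm high), 2 mm above the worktop. The compartment is 114 mm along this point's x and 157 mm along its y (the tray's long side); z up. A 36 mm high divider parts it from the smaller compartment, with bolts and nuts in it. (Another black tray at the back edge is not meant.)
- carrier_steel: The other blue block, same shape as carrier_brass, holding the steel bush; not to be disturbed. Origin at the centre of its underside.
- bush_steel: Silvery grey bush of the same size as the brass one, in the other carrier; not to be disturbed. Origin at the centre of its underside.
Mind the look-alikes: they are no part of the job. Several things have the shape of the bush_brass; the one meant has the colours described above. Leave any pink look-alike of the carrier_brass alone.

How it is judged:
By the outcome, as a careful person would: the job done as asked, in the order asked, and still so for the second after the job is handed in, with the robot touching nothing.
It also fails if it takes over 58 s, if anything falls off the work surface, if the arm or the gripper's body presses on something with over 40 N, if the wrist force passes 120 N, or if a joint passes its speed limit or range.

## Working session

There is one attempt and no reset: what is moved stays moved. The work goes in short steps, Python scripts to look and compute and a shell command to move; the robot and the scene stay as the last step left them, time stands still between calls to the robot, and variables do not carry over. Pictures are saved under pics/ and viewed, and the job is handed in when it is done.

```bash
mkdir -p pics; ls
python3 - <<'E'
from bench import status,cams,ctrl
import cv2
print(status.get_obs()); print(ctrl.grip_point_offset)
for n in ("scene","top","wrist"):
    print(n,cams.camera_info(n)); cv2.imwrite(f"pics/a_{n}.png",cams.camera(n)[...,::-1])
E
```

```text
pics
{'time_s': 0.0, 'q': array([-1.33628781e+00,  1.81577237e-01,  1.60800471e+00,  3.03106689e-05,
        1.35377893e+00, -2.06315378e-01]), 'dq': array([-2.80108259e-04, -6.22138259e-04,  2.53889245e-04,  1.39802311e-03,
       -3.22678061e-03, -3.62865763e-05]), 'joint_efforts': array([ 1.40079883e-03, -4.44866860e+01, -3.51339483e+01, -3.84492305e-04,
        9.04290006e-03,  8.66213895e-06]), 'eef_pos': array([ 0.24523081, -0.5194805 ,  0.23036538]), 'eef_rot': array([-8.84233733e-04,  9.75807802e-01,  2.18628342e-01,  2.33294112e-06]), 'wrist_force': array([ 0.43869655,  0.7187675 , -0.01333568]), 'torque': array([ 0.0311087 , -0.04317815,  0.05196537]), 'opening': 0.9988440328646211}
-0.0187
scene {'fovy': 47.638026850253155, 'cx': 256.9185593352872, 'cy': 196.73684828098658, 'world_from_camera': array([[-0.83047292, -0.38582224,  0.4018158 ,  0.08250354],
       [-0.55703431,  0.58195743, -0.59248488,  0.59312562],
       [-0.00524584, -0.71586783, -0.69821611,  0.76397328],
       [ 0.        ,  0.        ,  0.        ,  1.        ]])}
top {'fovy': 50.928672386557885, 'cx': 252.39105259306643, 'cy': 193.4429658913782, 'world_from_camera': array([[ 5.12954578e-04, -9.92990828e-01,  1.18190325e-01,
         3.98459870e-01],
       [-9.99601469e-01, -3.84505526e-03, -2.79663707e-02,
        -1.02125028e-02],
       [ 2.82247980e-02, -1.18128877e-01, -9.92597063e-01,
         1.04582131e+00],
       [ 0.00000000e+00,  0.00000000e+00,  0.00000000e+00,
         1.00000000e+00]])}
wrist {'fovy': 65.70646984690485, 'cx': 256.92968025300996, 'cy': 190.7807651200837, 'mount': array([[ 3.57506965e-04, -9.59624717e-01, -2.81283264e-01,
         7.12075176e-02],
       [ 9.99999578e-01,  5.81000805e-04, -7.11154712e-04,
         4.44416240e-04],
       [ 8.45867442e-04, -2.81282891e-01,  9.59624520e-01,
        -1.44387422e-01],
       [ 0.00000000e+00,  0.00000000e+00,  0.00000000e+00,
         1.00000000e+00]])}
```

View pics/a_scene.png

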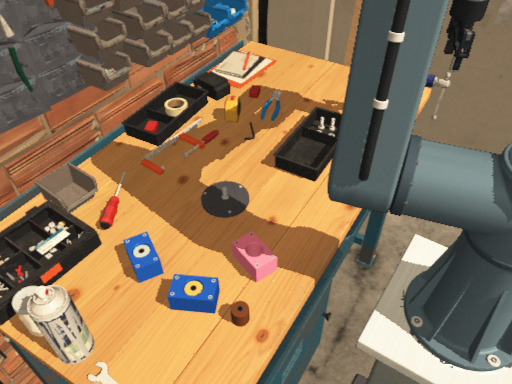

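View pics/a_top.png

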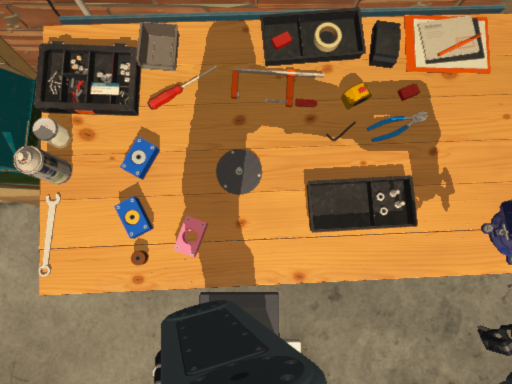

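View pics/a_wrist.png

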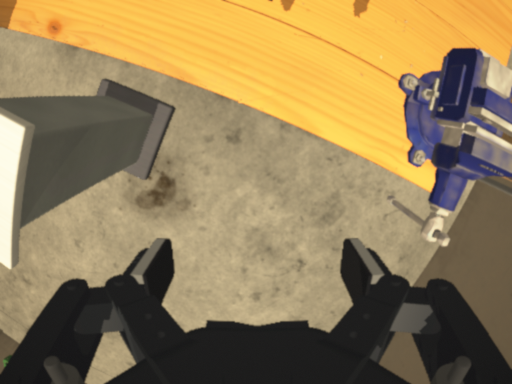

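```bash
cat > h.py <<'E'
import numpy as np, cv2
from scipy.spatial.transform import Rotation as R
from bench import status,cams,ctrl
H,W=384,512
def f_of(i): return H/2/np.tan(np.radians(i["fovy"]/2))
def tool_T(o):
    q=o["eef_rot"]; T=np.eye(4); T[:3,:3]=R.from_quat([q[1],q[2],q[3],q[0]]).as_matrix(); T[:3,3]=o["eef_pos"]; return T
def cast(name,uv,z,o=None):
    i=cams.camera_info(name); f=f_of(i); uv=np.atleast_2d(np.float64(uv))
    d=(uv-[i["cx"],i["cy"]])/f
    if name=="wrist":
        r=np.linalg.norm(d,axis=1,keepdims=True)+1e-12
        ray=np.c_[d/r*np.sin(r),np.cos(r)]; T=tool_T(o)@i["mount"]
    else: ray=np.c_[d,np.ones(len(d))]; T=i["world_from_camera"]
    ray=ray@T[:3,:3].T; c=T[:3,3]
    return c+ray*((z-c[2])/ray[:,2])[:,None]
def project(name,P,o=None):
    i=cams.camera_info(name); f=f_of(i)
    T=tool_T(o)@i["mount"] if name=="wrist" else i["world_from_camera"]
    p=(np.atleast_2d(P)-T[:3,3])@T[:3,:3]
    if name=="wrist":
        rr=np.hypot(p[:,0],p[:,1]); th=np.arctan2(rr,p[:,2]); d=p[:,:2]/rr[:,None]*th[:,None]
    else: d=p[:,:2]/p[:,2:]
    return d*f+[i["cx"],i["cy"]]
def blobs(im,lo,hi,amin=15):
    m=cv2.inRange(cv2.cvtColor(im,cv2.COLOR_RGB2HSV),lo,hi)
    cs,_=cv2.findContours(m,cv2.RETR_EXTERNAL,cv2.CHAIN_APPROX_NONE)
    return [c for c in cs if cv2.contourArea(c)>amin],m
E
python3 - <<'E'
from h import *
t=cv2.imread("pics/a_top.png");s=cv2.imread("pics/a_scene.png")
a=cv2.resize(t[120:280,90:270],None,fx=4,fy=4,interpolation=cv2.INTER_CUBIC)[:, :]
b=cv2.resize(s[175:335,110:290],None,fx=4,fy=4,interpolation=cv2.INTER_CUBIC)
cv2.imwrite("pics/crop1.png",cv2.resize(np.hstack([a,b]),(800,355)))
cv2.imwrite("pics/crop2.png",cv2.resize(t[140:240,210:430],None,fx=3.5,fy=3.5,interpolation=cv2.INTER_CUBIC))
for n,im in(("top",t),("scene",s)):
    im=im[...,::-1].copy()
    for lab,lo,hi in(("blue",(100,150,60),(125,255,255)),("brass",(20,120,120),(32,255,255))):
        for c in blobs(im,lo,hi)[0]:
            r=cv2.minAreaRect(c); z=.042 if lab=="brass" else .045
            print(n,lab,np.round(r[0]),np.round(r[1]),round(r[2]),cast(n,[r[0]],z).round(3))
for n,uv in(("top",(240,171)),("scene",(225,198))): print(cast(n,uv,.012).round(3))
print(cast("top",[(339,203),(395,196)],.0).round(3))
E
```

```text
top blue [133. 217.] [36. 23.] 63 [[0.459 0.256 0.045]]
top blue [140. 157.] [25. 35.] 30 [[0.608 0.244 0.045]]
top blue [390. 134.] [ 5. 37.] 68 [[ 0.673 -0.393  0.045]]
top blue [385. 122.] [ 5. 37.] 73 [[ 0.705 -0.381  0.045]]
top brass [132. 217.] [12. 12.] 90 [[0.458 0.259 0.042]]
top brass [356.  92.] [14. 23.] 61 [[ 0.784 -0.309  0.042]]
scene blue [193. 293.] [50. 35.] 5 [[0.451 0.273 0.045]]
scene blue [143. 256.] [44. 27.] 69 [[0.594 0.261 0.045]]
scene blue [276. 111.] [ 4. 20.] 17 [[ 0.653 -0.352  0.045]]
scene blue [265. 108.] [ 4. 20.] 27 [[ 0.687 -0.344  0.045]]
scene blue [224.  18.] [37. 43.] 90 [[ 1.188 -0.81   0.045]]
scene brass [193. 288.] [13. 16.] 90 [[0.46  0.261 0.042]]
scene brass [231. 103.] [12. 10.] 90 [[ 0.792 -0.316  0.042]]
[[ 0.58  -0.007  0.012]]
[[0.578 0.002 0.012]]
[[ 0.499 -0.267  0.   ]
 [ 0.518 -0.416  0.   ]]
```

View pics/crop1.png

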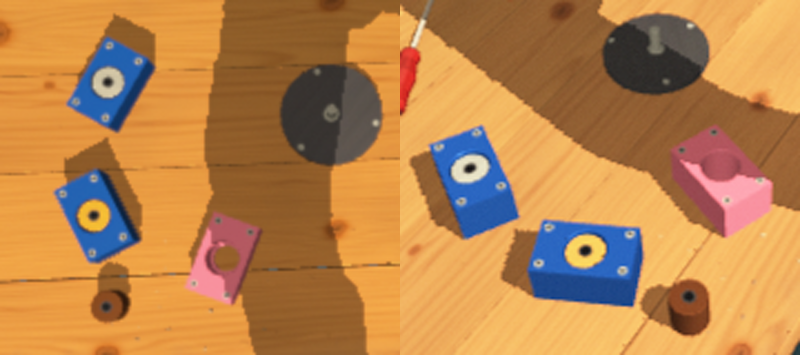

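View pics/crop2.png

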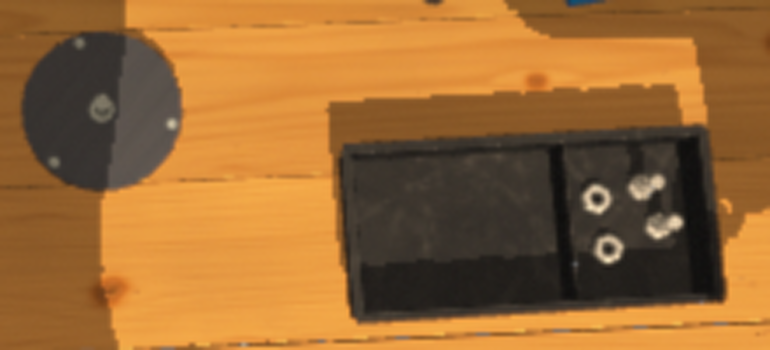

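Candidates seen in the top view:
- Blue block with yellow bush at (132,217). This is the brass one, and it's my choice.
- Blue block with silver bush at (139,157). This is the steel one.
- Empty pink block at (190,236).
- Loose brown bush at (139,257).

The close crop confirms the choice. The target tray is at (361,203).

```bash
cat >> h.py <<'E'
def disp(target,yaw=None):
    o=status.get_obs(); T=tool_T(o)
    print("t",round(o["time_s"],2),"pos",o["eef_pos"].round(4),"toolx yaw",np.degrees(np.arctan2(T[1,0],T[0,0])).round(2),"tilt",T[:3,2].round(4))
    print("tool-axes cm",((np.array(target)-T[:3,3])@T[:3,:3]*100).round(2))
E
python3 -c "
from h import *
disp([.459,.260,.2])"
```

```text
t 0.15 pos [ 0.2452 -0.5196  0.2306] toolx yaw 25.26 tilt [-3.0e-04  1.3e-03 -1.0e+00]
tool-axes cm [ 52.6  -61.38   3.15]
```

```bash
python3 -m handwheel '[{"grip":8.5,"linear":[52.6,-61.4,3],"rotation":[0,0,0]},{"grip":8.5,"linear":[52.6,-61.4,3],"rotation":[0,0,0]},{"grip":8.5,"linear":[52.6,-61.4,3],"rotation":[0,0,0]},{"grip":8.5,"linear":[52.6,-61.4,3],"rotation":[0,0,0]},{"grip":8.5,"linear":[52.6,-61.4,3],"rotation":[0,0,0]},{"grip":8.5,"linear":[52.6,-61.4,3],"rotation":[0,0,0]},{"grip":8.5,"linear":[52.6,-61.4,3],"rotation":[0,0,0]},{"grip":8.5,"linear":[52.6,-61.4,3],"rotation":[0,0,0]},{"grip":8.5,"linear":[52.6,-61.4,3],"rotation":[0,0,0]},{"grip":8.5,"linear":[52.6,-61.4,3],"rotation":[0,0,0]},{"grip":8.5,"linear":[52.6,-61.4,3],"rotation":[0,0,0]},{"grip":8.5,"linear":[52.6,-61.4,3],"rotation":[0,0,0]}]'; python3 -c "
from h import *
disp([.459,.260,.2])"
```

```text
time_s: 1.15
eef_pos: [0.3774, -0.0362, 0.2129]
eef_rot: [0.0, 0.976, 0.218, 0.0]
wrist_force: [0.6, -1.1, 0.4]
opening: 0.996
t 1.15 pos [ 0.3774 -0.0362  0.2129] toolx yaw 25.23 tilt [ 9.e-04 -4.e-04 -1.e+00]
tool-axes cm [ 20.01 -23.31   1.28]
```

```bash
python3 -m handwheel '[{"grip":8.5,"linear":[19.5,-22.5,1.2],"rotation":[0,0,0]},{"grip":8.5,"linear":[19.5,-22.5,1.2],"rotation":[0,0,0]},{"grip":8.5,"linear":[19.5,-22.5,1.2],"rotation":[0,0,0]},{"grip":8.5,"linear":[19.5,-22.5,1.2],"rotation":[0,0,0]},{"grip":8.5,"linear":[19.5,-22.5,1.2],"rotation":[0,0,0]},{"grip":8.5,"linear":[19.5,-22.5,1.2],"rotation":[0,0,0]},{"grip":8.5,"linear":[19.5,-22.5,1.2],"rotation":[0,0,0]},{"grip":8.5,"linear":[19.5,-22.5,1.2],"rotation":[0,0,0]},{"grip":8.5,"linear":[19.5,-22.5,1.2],"rotation":[0,0,0]},{"grip":8.5,"linear":[19.5,-22.5,1.2],"rotation":[0,0,0]},{"grip":8.5,"linear":[19.5,-22.5,1.2],"rotation":[0,0,0]}]'
python3 - <<'E'
from h import *
disp([.459,.260,.2])
o=status.get_obs(); im=cams.camera("wrist")
cv2.imwrite("pics/w1.png",im[...,::-1])
np.save("w1.npy",im)
import pickle; pickle.dump(o,open("w1.pkl","wb"))
E
```

```text
time_s: 2.07
eef_pos: [0.4574, 0.2475, 0.2005]
eef_rot: [0.0, 0.976, 0.218, -0.0]
wrist_force: [0.2, -0.5, -0.2]
opening: 0.991
t 2.07 pos [0.4574 0.2475 0.2005] toolx yaw 25.21 tilt [-7.e-04 -6.e-04 -1.e+00]
tool-axes cm [ 0.68 -1.07  0.05]
```

View pics/w1.png

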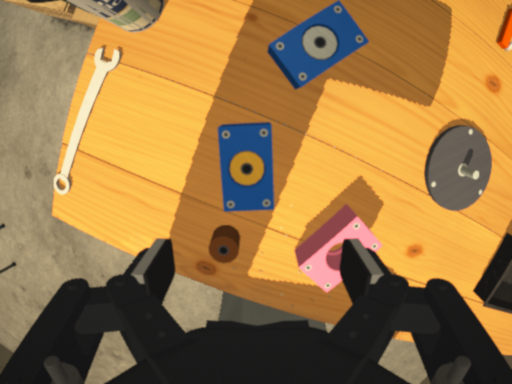

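Run:
```python
from h import *
import pickle
im=np.load("w1.npy");o=pickle.load(open("w1.pkl","rb"))
for c in blobs(im,(15,140,100),(30,255,255),100)[0]:
    x,y,w,h=cv2.boundingRect(c)
    if 220<x+w/2<275 and 140<y+h/2<195: 
        e=cv2.fitEllipse(cv2.convexHull(c)); print("brass ell",e,cast("wrist",[e[0]],.042,o))
for c in blobs(im,(100,150,60),(125,255,255),300)[0]:
    P=cast("wrist",c[:,0],.045,o)[:,:2]
    r=cv2.minAreaRect((P*1000).astype(np.float32)); print("rect mm",r)
    if cv2.boundingRect(c)[1]>100: print(project("wrist",np.r_[[ [*p/1000,.045] for p in cv2.boxPoints(r)]],o).round())
hs=cast("wrist",[(227,134),(264,132),(230,204),(266,203)],.045,o); print(hs.round(4),hs.mean(0))
print("stand",cast("wrist",[(458,167)],.012,o))
cv2.imwrite("pics/w1c.png",cv2.resize(im[110:230,190:310,::-1],None,fx=5,fy=5,interpolation=cv2.INTER_CUBIC))
cv2.imwrite("pics/w1s.png",cv2.resize(im[110:230,400:512,::-1],None,fx=5,fy=5,interpolation=cv2.INTER_CUBIC))
```

```text
brass ell ((515.2374267578125, 180.6922607421875), (351.6568298339844, 1168.0555419921875), 99.45293426513672) [[ 0.61207977 -0.0869686   0.042     ]]
rect mm ((459.8297424316406, 260.4975280761719), (90.27342987060547, 51.67509078979492), 27.88649559020996)
[[225. 210.]
 [273. 208.]
 [270. 123.]
 [218. 126.]]
rect mm ((608.4517211914062, 250.63046264648438), (52.05189514160156, 94.03658294677734), 61.8730583190918)
[[0.4835 0.2929 0.045 ]
 [0.5011 0.2599 0.045 ]
 [0.4167 0.2598 0.045 ]
 [0.4341 0.2255 0.045 ]] [0.45884885 0.25951705 0.045     ]
stand [[0.57953977 0.00466785 0.012     ]]
```

View pics/w1c.png

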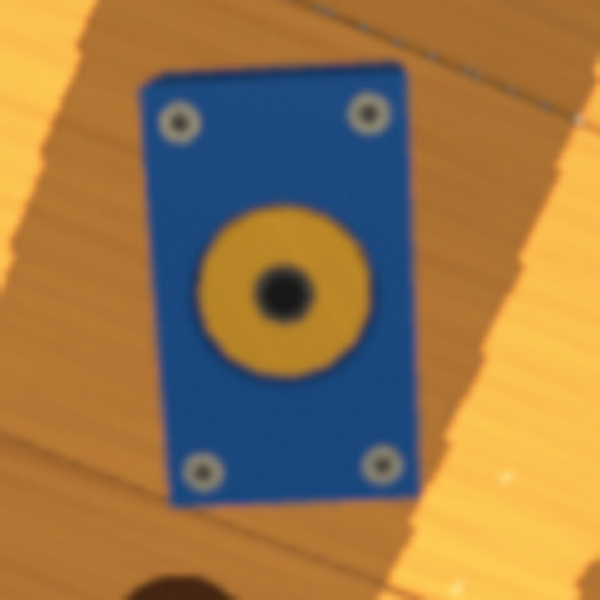

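View pics/w1s.png

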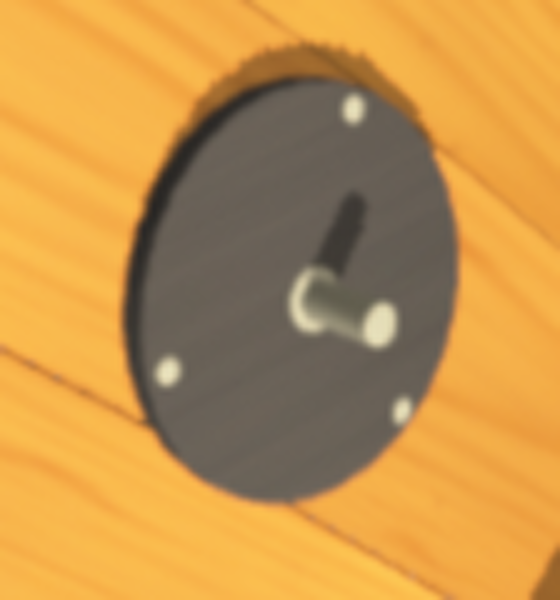

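Run:
```python
from h import *
import pickle
o=pickle.load(open("w1.pkl","rb"))
hs=cast("wrist",[(226,134.4),(263.6,132.6),(230.6,204.4),(266.4,203.2)],.045,o); print(hs.mean(0),np.linalg.norm(hs[0]-hs[2]),np.linalg.norm(hs[0]-hs[1]))
print("bush",cast("wrist",[(247,168.6)],.042,o), cast("top",[(132,217)],.042),cast("scene",[(193,288)],.042))
print("pin top w",cast("wrist",[(476,175)],.042,o),"base",cast("wrist",[(462.6,170)],.012,o))
for n in("top","scene"):
    im=cv2.imread(f"pics/a_{n}.png"); g=cv2.cvtColor(im,cv2.COLOR_BGR2GRAY)
    c0=(240,171) if n=="top" else (225,198)
    hsv=cv2.cvtColor(im,cv2.COLOR_BGR2HSV); m=((hsv[...,1]<110)).astype(np.uint8)*255
    k,l,st,ce=cv2.connectedComponentsWithStats(m); i=l[c0[1]+8,c0[0]+8]; 
    cs,_=cv2.findContours((l==i).astype(np.uint8),0,1); c=cv2.convexHull(max(cs,key=cv2.contourArea)); e=cv2.fitEllipse(c); print(n,st[i],e,cast(n,[e[0]],.010))
    cv2.imwrite(f"pics/pin_{n}.png",cv2.resize(im[c0[1]-35:c0[1]+35,c0[0]-35:c0[0]+35],None,fx=8,fy=8,interpolation=cv2.INTER_CUBIC))
disp([.459,.2600,.2])
```

```text
[0.45842966 0.25941997 0.045     ] 0.0746394286606681 0.03800757762199014
bush [[0.45885808 0.25927665 0.042     ]] [[0.45823428 0.25897867 0.042     ]] [[0.45973821 0.26222324 0.042     ]]
pin top w [[ 0.58051071 -0.00565995  0.042     ]] base [[ 0.58005716 -0.00552888  0.012     ]]
top [ 217  149   45   45 1588] ((238.6614227294922, 171.18614196777344), (44.58298110961914, 44.93647766113281), 50.79957962036133) [[ 0.57999867 -0.00361635  0.01      ]]
scene [ 202  181   47   36 1346] ((224.84780883789062, 198.93310546875), (35.752872467041016, 47.59758758544922), 85.21879577636719) [[0.57813882 0.00358031 0.01      ]]
t 2.12 pos [0.4576 0.2472 0.2007] toolx yaw 25.17 tilt [-3.e-04 -5.e-04 -1.e+00]
tool-axes cm [ 0.67 -1.1   0.07]
```

View pics/pin_top.png

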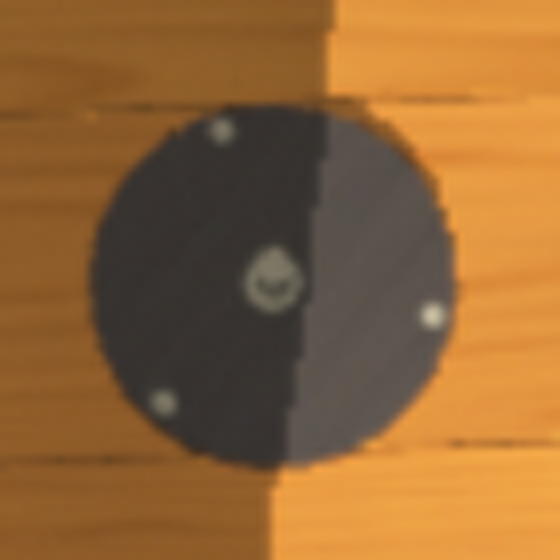

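View pics/pin_scene.png

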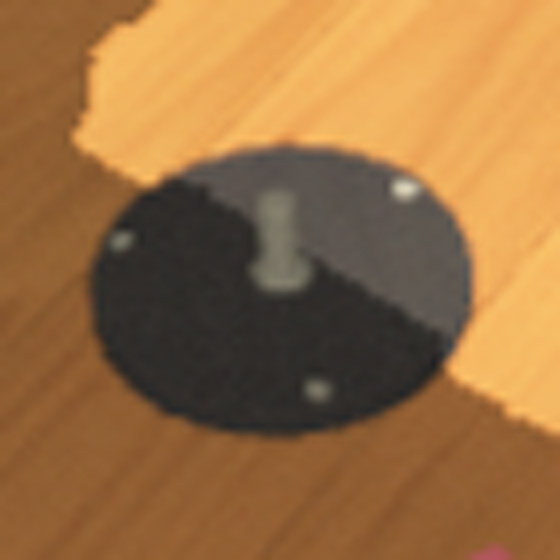

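```bash
python3 -m handwheel '[{"grip":8.5,"linear":[0.7,-1.0,3],"rotation":[0,0,-1.8]},{"grip":8.5,"linear":[0.7,-1.0,6],"rotation":[0,0,-1.8]},{"grip":8.5,"linear":[0.7,-1.0,9],"rotation":[0,0,-1.8]},{"grip":8.5,"linear":[0.7,-1.0,12],"rotation":[0,0,-1.8]},{"grip":8.5,"linear":[0.7,-1.0,13],"rotation":[0,0,-1.8]},{"grip":8.5,"linear":[0.7,-1.0,13],"rotation":[0,0,-1.8]}]'
python3 - <<'E'
from h import *
disp([.4588,.2595,.022])
o=status.get_obs(); im=cams.camera("wrist")
cv2.imwrite("pics/w2.png",im[...,::-1])
E
```

```text
time_s: 2.62
eef_pos: [0.4578, 0.2587, 0.0684]
eef_rot: [0.0, 0.972, 0.233, -0.003]
wrist_force: [0.3, -0.6, -0.2]
opening: 0.992
t 2.62 pos [0.4578 0.2587 0.0684] toolx yaw 26.95 tilt [-0.0055 -0.0018 -1.    ]
tool-axes cm [ 0.16 -0.02  4.64]
```

View pics/w2.png

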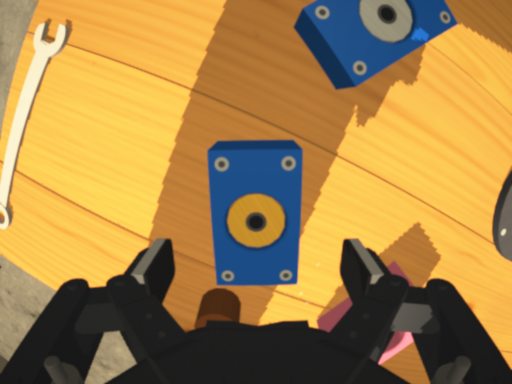

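```bash
python3 -m handwheel '[{"grip":8.5,"linear":[0.1,0,2.5],"rotation":[0,0,0]},{"grip":8.5,"linear":[0.1,0,4.5],"rotation":[0,0,0]},{"grip":8.5,"linear":[0.1,0,4.6],"rotation":[0,0,0]},{"grip":4.5,"linear":[0.1,0,4.6],"rotation":[0,0,0]},{"grip":4.5,"linear":[0.1,0,4.6],"rotation":[0,0,0]},{"grip":4.5,"linear":[0.1,0,4.6],"rotation":[0,0,0]},{"grip":4.5,"linear":[0.1,0,4.6],"rotation":[0,0,0]},{"grip":4.5,"linear":[0.1,0,4.6],"rotation":[0,0,0]},{"grip":4.5,"linear":[0.1,0,4.6],"rotation":[0,0,0]},{"grip":4.5,"linear":[0.1,0,4.6],"rotation":[0,0,0]}]'
python3 - <<'E'
from h import *
disp([.4588,.2595,.022])
o=status.get_obs();print(o["opening"]*85.4)
E
```

```text
time_s: 3.5
eef_pos: [0.4626, 0.2617, 0.0274]
eef_rot: [-0.0, 0.972, 0.234, 0.002]
wrist_force: [-1.1, 0.6, 5.7]
opening: 0.613
t 3.5 pos [0.4626 0.2617 0.0274] toolx yaw 27.06 tilt [ 0.0039  0.0013 -1.    ]
tool-axes cm [-0.44  0.02  0.54]
52.36841466397278
```

```bash
python3 -m handwheel '[{"grip":6.8,"linear":[0,0,0],"rotation":[0,0,0]},{"grip":6.8,"linear":[0,0,0],"rotation":[0,0,0]},{"grip":6.8,"linear":[0,0,0],"rotation":[0,0,0]}]'
python3 - <<'E'
from h import *
disp([.4588,.2595,.022])
o=status.get_obs();print(o["opening"]*85.4,o["wrist_force"])
cv2.imwrite("pics/w3.png",cams.camera("wrist")[...,::-1])
E
```

```text
time_s: 3.75
eef_pos: [0.4613, 0.2612, 0.0255]
eef_rot: [-0.0, 0.972, 0.234, 0.001]
wrist_force: [-1.0, 0.1, -0.6]
opening: 0.798
t 3.75 pos [0.4613 0.2612 0.0255] toolx yaw 27.06 tilt [ 1.2e-03  3.0e-04 -1.0e+00]
tool-axes cm [-0.3   0.04  0.35]
68.13532634937617 [-1.03913827  0.12100511 -0.55615068]
```

View pics/w3.png

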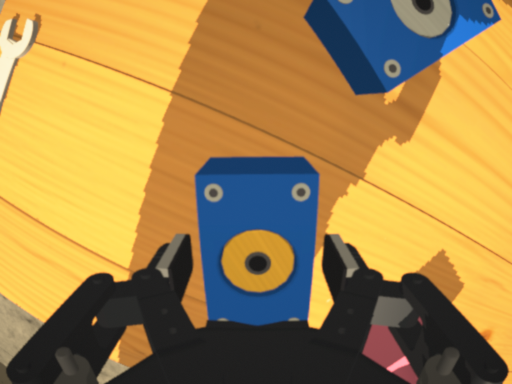

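```bash
python3 -m handwheel '[{"grip":6.8,"linear":[-0.2,0,0.3],"rotation":[0,0,0]},{"grip":6.8,"linear":[-0.2,0,0.3],"rotation":[0,0,0]},{"grip":4.5,"linear":[-0.2,0,0.3],"rotation":[0,0,0]},{"grip":4.5,"linear":[-0.2,0,0.3],"rotation":[0,0,0]},{"grip":4.5,"linear":[-0.2,0,0.3],"rotation":[0,0,0]},{"grip":4.5,"linear":[-0.2,0,0.3],"rotation":[0,0,0]},{"grip":4.5,"linear":[-0.2,0,0.3],"rotation":[0,0,0]},{"grip":4.5,"linear":[-0.2,0,0.3],"rotation":[0,0,0]}]'
python3 - <<'E'
from h import *
disp([.4588,.2595,.022])
o=status.get_obs();print(o["opening"]*85.4,o["wrist_force"])
E
```

```text
time_s: 4.47
eef_pos: [0.4589, 0.2599, 0.0218]
eef_rot: [0.0, 0.972, 0.234, -0.0]
wrist_force: [-0.8, -1.3, 2.4]
opening: 0.618
t 4.47 pos [0.4589 0.2599 0.0218] toolx yaw 27.06 tilt [-2.e-04 -3.e-04 -1.e+00]
tool-axes cm [-0.03  0.03 -0.02]
52.73873444930642 [-0.791567   -1.32854448  2.39338166]
```

```bash
python3 -m handwheel '[{"grip":4.5,"linear":[0,0,-1.5],"rotation":[0,0,0]},{"grip":4.5,"linear":[0,0,-4],"rotation":[0,0,0]},{"grip":4.5,"linear":[0,0,-7],"rotation":[0,0,0]},{"grip":4.5,"linear":[0,0,-10],"rotation":[0,0,0]},{"grip":4.5,"linear":[0,0,-10],"rotation":[0,0,0]}]'
python3 - <<'E'
from h import *
disp([.55,.10,.122])
o=status.get_obs();print(o["opening"]*85.4,o["wrist_force"])
cv2.imwrite("pics/w4.png",cams.camera("wrist")[...,::-1])
E
```

```text
time_s: 4.88
eef_pos: [0.4622, 0.2614, 0.1266]
eef_rot: [-0.0, 0.972, 0.234, 0.004]
wrist_force: [3.4, 1.0, -5.1]
opening: 0.62
t 4.88 pos [0.4622 0.2614 0.1266] toolx yaw 27.06 tilt [ 0.0082  0.003  -1.    ]
tool-axes cm [ 0.47 18.37  0.49]
52.97841025567532 [ 3.41894047  1.01085919 -5.10676498]
```

View pics/w4.png

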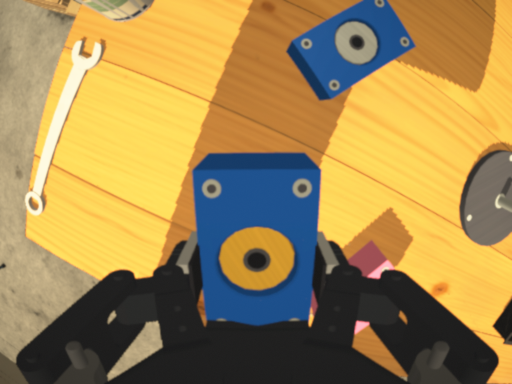

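```bash
python3 - <<'E'
from h import *
disp([.491,-.05,.122])
E
python3 -m handwheel '[{"grip":4.5,"linear":[-5.8,14,0],"rotation":[0,0,0]},{"grip":4.5,"linear":[-11.7,28.9,0],"rotation":[0,0,0]},{"grip":4.5,"linear":[-11.7,28.9,0],"rotation":[0,0,0]},{"grip":4.5,"linear":[-11.7,28.9,0],"rotation":[0,0,0]},{"grip":4.5,"linear":[-11.7,28.9,0],"rotation":[0,0,0]},{"grip":4.5,"linear":[-11.7,28.9,0],"rotation":[0,0,0]},{"grip":4.5,"linear":[-11.7,28.9,0],"rotation":[0,0,0]},{"grip":4.5,"linear":[-11.7,28.9,0],"rotation":[0,0,0]},{"grip":4.5,"linear":[-11.7,28.9,0],"rotation":[0,0,0]},{"grip":4.5,"linear":[-11.7,28.9,0],"rotation":[0,0,0]},{"grip":4.5,"linear":[-11.7,28.9,0],"rotation":[0,0,0]},{"grip":4.5,"linear":[-11.7,28.9,0],"rotation":[0,0,0]}]'
python3 - <<'E'
from h import *
disp([.58,-.005,.122])
o=status.get_obs();print(o["opening"]*85.4,o["wrist_force"])
im=cams.camera("wrist"); np.save("w5.npy",im)
import pickle; pickle.dump(o,open("w5.pkl","wb"))
cv2.imwrite("pics/w5.png",im[...,::-1])
E
```

```text
t 4.93 pos [0.461  0.2609 0.1239] toolx yaw 27.06 tilt [ 0.0057  0.0021 -1.    ]
tool-axes cm [-11.47  29.06   0.14]
time_s: 5.93
eef_pos: [0.485, -0.0491, 0.1202]
eef_rot: [-0.001, 0.972, 0.234, -0.001]
wrist_force: [-0.6, 0.2, -6.3]
opening: 0.617
t 5.93 pos [ 0.485  -0.0491  0.1202] toolx yaw 27.12 tilt [-0.0028  0.0014 -1.    ]
tool-axes cm [10.47  0.4  -0.2 ]
52.679613325893925 [-0.62618818  0.24175165 -6.25002944]
```

View pics/w5.png

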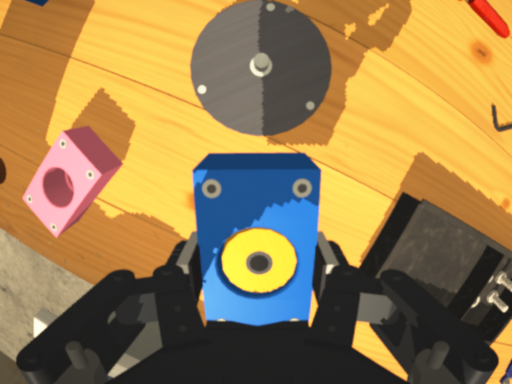

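Run:
```python
from h import *
import pickle
im=np.load("w5.npy");o=pickle.load(open("w5.pkl","rb"))
print("pin",cast("wrist",[(262,61)],.042,o),cast("wrist",[(260,68)],.013,o))
hs=cv2.cvtColor(im,cv2.COLOR_RGB2HSV); m=((hs[...,1]<110)).astype(np.uint8)
k,l,st,ce=cv2.connectedComponentsWithStats(m); i=l[90,240]; print(st[i])
cs,_=cv2.findContours((l==i).astype(np.uint8),0,1); c=cv2.convexHull(max(cs,key=cv2.contourArea))[:,0]
P=cast("wrist",c,.010,o)[:,:2]*1000; print("disc circle",cv2.minEnclosingCircle(P.astype(np.float32)),cv2.fitEllipse(P.astype(np.float32)))
z=o["eef_pos"][2]+.0202
cs,_=blobs(im,(20,120,150),(35,255,255),200)
for c in cs:
    M=cv2.fitEllipse(cv2.convexHull(c)); 
    if 200<M[0][1]<300 and 200<M[0][0]<310: print(M,cast("wrist",[M[0]],z,o)-o["eef_pos"])
print(cast("wrist",[(260,262)],z,o)-o["eef_pos"])
cv2.imwrite("pics/w5p.png",cv2.resize(im[20:120,200:320,::-1],None,fx=6,fy=6,interpolation=cv2.INTER_CUBIC))
```

```text
pin [[ 0.58013508 -0.00459375  0.042     ]] [[ 0.57807007 -0.0042248   0.013     ]]
[  191     0   140   136 14850]
disc circle ((580.6934814453125, -3.195340394973755), 60.12196731567383) ((580.6996459960938, -3.4109110832214355), (119.19697570800781, 119.85775756835938), 116.2474136352539)
((258.4930419921875, 259.9596252441406), (63.382354736328125, 73.71778106689453), 89.8520278930664) [[ 0.00096086 -0.00079756  0.0202    ]]
[[ 0.00028135 -0.0019581   0.0202    ]]
```

View pics/w5p.png

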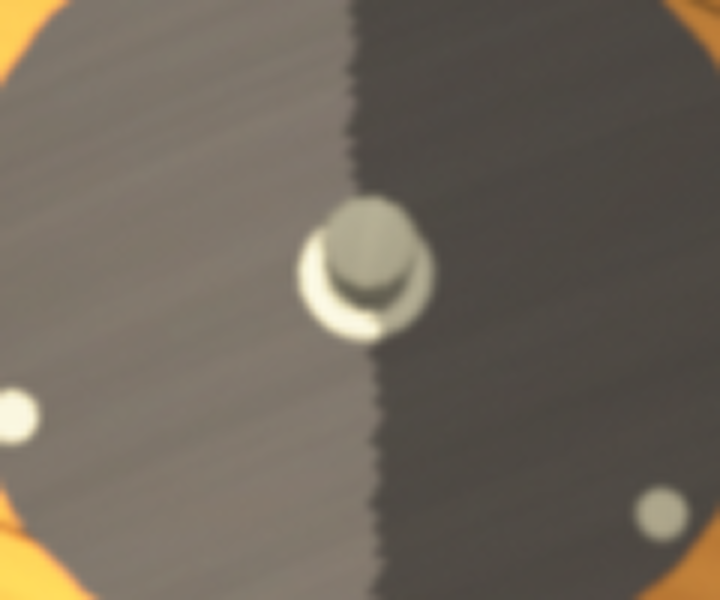

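```bash
python3 -m handwheel '[{"grip":4.5,"linear":[3.5,0.1,0],"rotation":[0,0,0]},{"grip":4.5,"linear":[7,0.2,0.3],"rotation":[0,0,0]},{"grip":4.5,"linear":[9.5,0.3,1],"rotation":[0,0,0]},{"grip":4.5,"linear":[10,0.3,1.5],"rotation":[0,0,0]},{"grip":4.5,"linear":[10,0.3,1.5],"rotation":[0,0,0]},{"grip":4.5,"linear":[10,0.3,1.5],"rotation":[0,0,0]},{"grip":4.5,"linear":[10,0.3,1.5],"rotation":[0,0,0]},{"grip":4.5,"linear":[10,0.3,1.5],"rotation":[0,0,0]}]'
python3 - <<'E'
from h import *
disp([.58,-.003,.034])
o=status.get_obs();print(o["opening"]*85.4,o["wrist_force"])
cv2.imwrite("pics/s6.png",cams.camera("scene")[100:300,120:340,::-1])
E
```

```text
time_s: 6.65
eef_pos: [0.5759, -0.0077, 0.1069]
eef_rot: [-0.0, 0.972, 0.234, -0.0]
wrist_force: [-0.7, -0.0, -7.2]
opening: 0.614
t 6.65 pos [ 0.5759 -0.0077  0.1069] toolx yaw 27.05 tilt [-4.e-04 -0.e+00 -1.e+00]
tool-axes cm [ 0.58 -0.23  7.28]
52.4218344828014 [-7.34078188e-01 -2.96299729e-03 -7.19672474e+00]
```

View pics/s6.png

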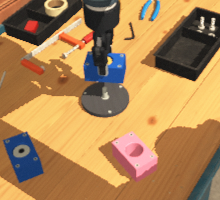

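```bash
python3 -m handwheel '[{"grip":4.5,"linear":[0.6,-0.2,0.5],"rotation":[0,0,0]},{"grip":4.5,"linear":[0.6,-0.2,1.5],"rotation":[0,0,0]},{"grip":4.5,"linear":[0.6,-0.2,2.5],"rotation":[0,0,0]},{"grip":4.5,"linear":[0.6,-0.2,3.5],"rotation":[0,0,0]},{"grip":4.5,"linear":[0.6,-0.2,4.5],"rotation":[0,0,0]},{"grip":4.5,"linear":[0.6,-0.2,5.5],"rotation":[0,0,0]},{"grip":4.5,"linear":[0.6,-0.2,6.2],"rotation":[0,0,0]},{"grip":4.5,"linear":[0.6,-0.2,6.8],"rotation":[0,0,0]},{"grip":4.5,"linear":[0.6,-0.2,6.9],"rotation":[0,0,0]},{"grip":4.5,"linear":[0.6,-0.2,6.9],"rotation":[0,0,0]}]'
python3 - <<'E'
from h import *
disp([.58,-.003,.034])
o=status.get_obs();print(o["opening"]*85.4,o["wrist_force"])
cv2.imwrite("pics/w7.png",cams.camera("wrist")[:,:,::-1])
E
```

```text
time_s: 7.53
eef_pos: [0.5811, -0.0032, 0.0374]
eef_rot: [-0.0, 0.972, 0.234, -0.0]
wrist_force: [0.5, 0.6, -4.8]
opening: 0.62
t 7.53 pos [ 0.5811 -0.0032  0.0374] toolx yaw 27.05 tilt [-4.e-04  1.e-04 -1.e+00]
tool-axes cm [-0.09 -0.06  0.34]
52.979568760397214 [ 0.53678429  0.58180888 -4.77590747]
```

View pics/w7.png

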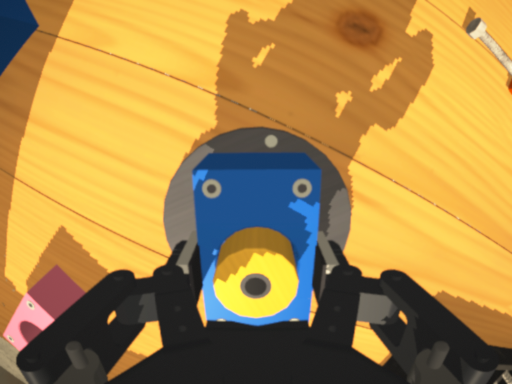

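```bash
python3 -m handwheel '[{"grip":4.5,"linear":[0,0,0.15],"rotation":[0,0,0]},{"grip":4.5,"linear":[0,0,0.3],"rotation":[0,0,0]},{"grip":4.5,"linear":[0,0,0.35],"rotation":[0,0,0]},{"grip":4.5,"linear":[0,0,0.35],"rotation":[0,0,0]},{"grip":4.5,"linear":[0,0,0.35],"rotation":[0,0,0]}]'
python3 - <<'E'
from h import *
disp([.58,-.003,.034])
o=status.get_obs();print(o["opening"]*85.4,o["wrist_force"])
E
```

```text
time_s: 8.0
eef_pos: [0.5812, -0.0032, 0.0344]
eef_rot: [0.0, 0.972, 0.234, 0.0]
wrist_force: [-0.1, 0.1, -4.0]
opening: 0.618
t 8.0 pos [ 0.5812 -0.0032  0.0344] toolx yaw 27.05 tilt [ 4.e-04 -1.e-04 -1.e+00]
tool-axes cm [-0.1  -0.07  0.04]
52.78712909232381 [-0.07713718  0.08873873 -4.02359731]
```

Still about 4 N hanging, so the carrier isn't quite down. I'll go down another millimetre or so.

```bash
python3 -m handwheel '[{"grip":4.5,"linear":[0,0,0.1],"rotation":[0,0,0]},{"grip":4.5,"linear":[0,0,0.1],"rotation":[0,0,0]},{"grip":4.5,"linear":[0,0,0.1],"rotation":[0,0,0]},{"grip":4.5,"linear":[0,0,0.1],"rotation":[0,0,0]}]'
python3 - <<'E'
from h import *
disp([.58,-.003,.034])
o=status.get_obs();print(o["opening"]*85.4,o["wrist_force"])
E
```

```text
time_s: 8.33
eef_pos: [0.5814, -0.0033, 0.0338]
eef_rot: [0.0, 0.972, 0.234, 0.0]
wrist_force: [-2.0, 0.2, 3.6]
opening: 0.617
t 8.33 pos [ 0.5814 -0.0033  0.0338] toolx yaw 27.06 tilt [ 7.e-04 -2.e-04 -1.e+00]
tool-axes cm [-0.12 -0.09 -0.02]
52.68564029432495 [-2.00193803  0.20364931  3.58225152]
```

```bash
python3 -m handwheel '[{"grip":7.5,"linear":[0,0,0],"rotation":[0,0,0]},{"grip":7.5,"linear":[0,0,0],"rotation":[0,0,0]},{"grip":7.5,"linear":[0,0,0],"rotation":[0,0,0]},{"grip":7.5,"linear":[0,0,0],"rotation":[0,0,0]},{"grip":7.5,"linear":[0,0,-2],"rotation":[0,0,0]},{"grip":7.5,"linear":[0,0,-5],"rotation":[0,0,0]},{"grip":7.5,"linear":[0,0,-8],"rotation":[0,0,0]},{"grip":7.5,"linear":[0,0,-8],"rotation":[0,0,0]},{"grip":7.5,"linear":[0,0,-8],"rotation":[0,0,0]}]'
python3 - <<'E'
from h import *
import pickle
o=status.get_obs();print(o["opening"]*85.4,o["wrist_force"])
im=cams.camera("wrist")
cv2.imwrite("pics/w8.png",im[:,:,::-1]); np.save("w8.npy",im); pickle.dump(o,open("w8.pkl","wb"))
disp([.58,-.003,.061])
E
```

```text
time_s: 9.08
eef_pos: [0.5829, -0.0035, 0.1156]
eef_rot: [0.001, 0.972, 0.234, 0.002]
wrist_force: [-0.6, 0.1, -1.1]
opening: 0.877
74.88051512951904 [-0.58580299  0.13823398 -1.12091997]
t 9.13 pos [ 0.5815 -0.0032  0.1138] toolx yaw 27.06 tilt [ 1.5e-03 -3.0e-04 -1.0e+00]
tool-axes cm [-0.13 -0.09  5.28]
```

View pics/w8.png

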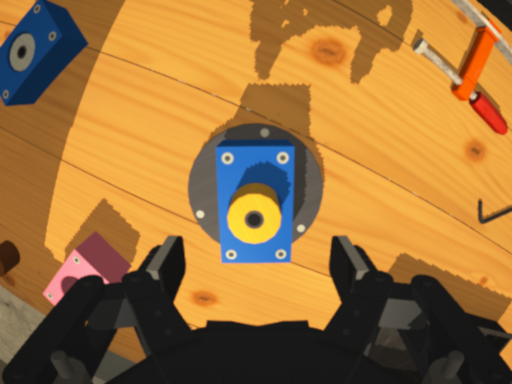

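Run:
```python
from h import *
import pickle
im=np.load("w8.npy");o=pickle.load(open("w8.pkl","rb"))
print("bush top",cast("wrist",[(254.5,219)],.078,o))
print("screws",cast("wrist",[(228,158),(283,158),(231,254),(281,254)],.057,o).round(4))
im=cams.camera("scene")
cv2.imwrite("pics/s8.png",cv2.resize(im[130:260,150:290,::-1],None,fx=4,fy=4,interpolation=cv2.INTER_CUBIC))
b=np.array([.581,-.004]); print(project("scene",[[*b,.042],[*b,.078],[*b,.057]]))
```

```text
bush top [[ 0.58118932 -0.00309113  0.078     ]]
screws [[ 0.6057  0.0302  0.057 ]
 [ 0.6231 -0.0039  0.057 ]
 [ 0.5394 -0.0038  0.057 ]
 [ 0.5569 -0.0382  0.057 ]]
[[225.03150371 187.28541434]
 [224.17613021 176.20531401]
 [224.68008592 182.73331587]]
```

View pics/s8.png

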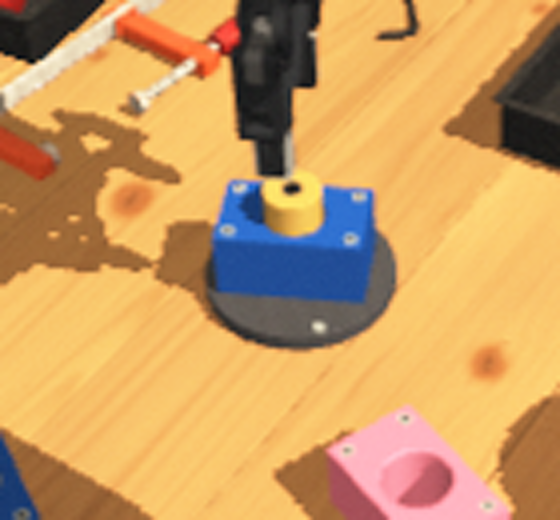

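Carrier sits flat on the disc with the bush proud, and its centre (0.581, -0.003) lies under the tool. Next is the grasp.

```bash
python3 -m handwheel '[{"grip":7,"linear":[0,0,2.5],"rotation":[0,0,0]},{"grip":7,"linear":[0,0,4.5],"rotation":[0,0,0]},{"grip":7,"linear":[0,0,5.2],"rotation":[0,0,0]},{"grip":7,"linear":[0,0,5.2],"rotation":[0,0,0]},{"grip":7,"linear":[0,0,5.2],"rotation":[0,0,0]}]'
python3 - <<'E'
from h import *
o=status.get_obs();print(o["opening"]*85.4,o["wrist_force"])
disp([.5812,-.003,.060])
E
```

```text
time_s: 9.6
eef_pos: [0.5803, -0.003, 0.0603]
eef_rot: [-0.001, 0.972, 0.234, -0.001]
wrist_force: [-0.1, 0.5, 0.8]
opening: 0.824
70.33578593076666 [-0.08336753  0.50731729  0.7883962 ]
t 9.6 pos [ 0.5803 -0.003   0.0603] toolx yaw 27.05 tilt [-2.4e-03  5.0e-04 -1.0e+00]
tool-axes cm [0.08 0.04 0.03]
```

```bash
python3 -m handwheel '[{"grip":2.5,"linear":[0,0,0],"rotation":[0,0,0]},{"grip":2.5,"linear":[0,0,0],"rotation":[0,0,0]},{"grip":2.5,"linear":[0,0,0],"rotation":[0,0,0]},{"grip":2.5,"linear":[0,0,0],"rotation":[0,0,0]},{"grip":2.5,"linear":[0,0,0],"rotation":[0,0,0]},{"grip":2.5,"linear":[0,0,0],"rotation":[0,0,0]},{"grip":2.5,"linear":[0,0,0],"rotation":[0,0,0]},{"grip":2.5,"linear":[0,0,0],"rotation":[0,0,0]}]'
python3 - <<'E'
from h import *
o=status.get_obs();print(o["opening"]*85.4,o["wrist_force"])
disp([.5812,-.003,.060])
E
```

```text
time_s: 10.27
eef_pos: [0.5821, -0.0033, 0.0626]
eef_rot: [0.0, 0.972, 0.234, 0.001]
wrist_force: [-0.7, 0.6, 6.3]
opening: 0.394
33.64667214318448 [-0.73694791  0.59572473  6.27577831]
t 10.27 pos [ 0.5821 -0.0033  0.0626] toolx yaw 27.06 tilt [ 2.3e-03 -5.0e-04 -1.0e+00]
tool-axes cm [-0.06 -0.07  0.26]
```

```bash
python3 -m handwheel '[{"grip":2.5,"linear":[0,0,0],"rotation":[0,0,0]},{"grip":2.5,"linear":[0,0,0],"rotation":[0,0,0]},{"grip":2.5,"linear":[0,0,0],"rotation":[0,0,0]}]'
python3 - <<'E'
from h import *
o=status.get_obs();print(o["opening"]*85.4,o["wrist_force"])
disp([.5812,-.003,.060])
im=cams.camera("wrist")
cv2.imwrite("pics/w9.png",im[:,:,::-1])
E
```

```text
time_s: 10.52
eef_pos: [0.5821, -0.0033, 0.0626]
eef_rot: [0.0, 0.972, 0.234, 0.001]
wrist_force: [-1.1, -0.5, 6.2]
opening: 0.397
33.906036517139604 [-1.06300462 -0.48063112  6.2473215 ]
t 10.52 pos [ 0.5821 -0.0033  0.0626] toolx yaw 27.06 tilt [ 2.2e-03 -4.0e-04 -1.0e+00]
tool-axes cm [-0.06 -0.07  0.26]
```

View pics/w9.png

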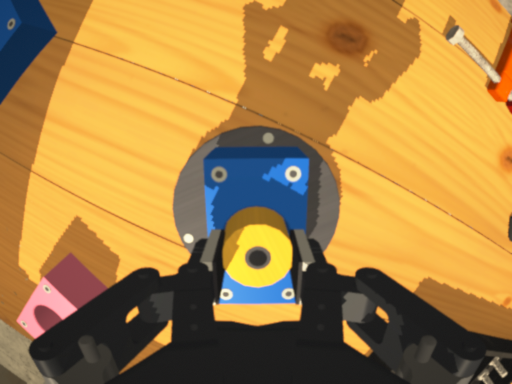

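```bash
python3 -m handwheel '[{"grip":2.5,"linear":[0,0,-0.5],"rotation":[0,0,0]},{"grip":2.5,"linear":[0,0,-1.2],"rotation":[0,0,0]},{"grip":2.5,"linear":[0,0,-2],"rotation":[0,0,0]},{"grip":2.5,"linear":[0,0,-3],"rotation":[0,0,0]},{"grip":2.5,"linear":[0,0,-4.5],"rotation":[0,0,0]},{"grip":2.5,"linear":[0,0,-6.5],"rotation":[0,0,0]},{"grip":2.5,"linear":[0,0,-8],"rotation":[0,0,0]},{"grip":2.5,"linear":[0,0,-8],"rotation":[0,0,0]},{"grip":2.5,"linear":[0,0,-8],"rotation":[0,0,0]}]'
python3 - <<'E'
from h import *
import pickle
o=status.get_obs();print(o["opening"]*85.4,o["wrist_force"])
im=cams.camera("wrist")
cv2.imwrite("pics/w10.png",im[:,:,::-1]);np.save("w10.npy",im); pickle.dump(o,open("w10.pkl","wb"))
s=cams.camera("scene"); t=cams.camera("top"); np.save("t10.npy",t)
a=cv2.resize(s[110:250,150:290,::-1],(400,400)); b=cv2.resize(t[120:260,280:420,::-1],(400,400))
cv2.imwrite("pics/st10.png",np.hstack([a,b]))
disp([.5812,-.003,.060])
E
```

```text
time_s: 11.32
eef_pos: [0.5817, -0.0032, 0.1425]
eef_rot: [0.0, 0.972, 0.234, 0.001]
wrist_force: [-0.2, 0.6, -2.9]
opening: 0.393
33.58964707295618 [-0.2224645   0.56268568 -2.91932711]
t 11.47 pos [ 0.58   -0.0029  0.1399] toolx yaw 27.05 tilt [-2.4e-03  5.0e-04 -1.0e+00]
tool-axes cm [0.12 0.07 7.99]
```

View pics/w10.png

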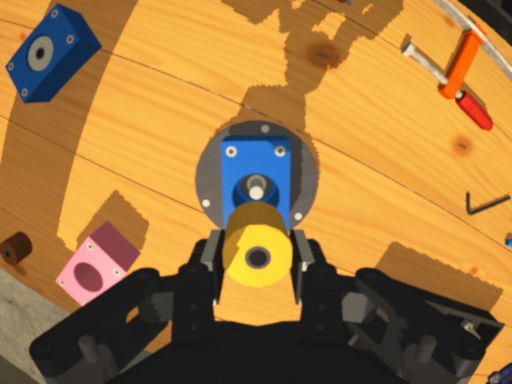

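View pics/st10.png

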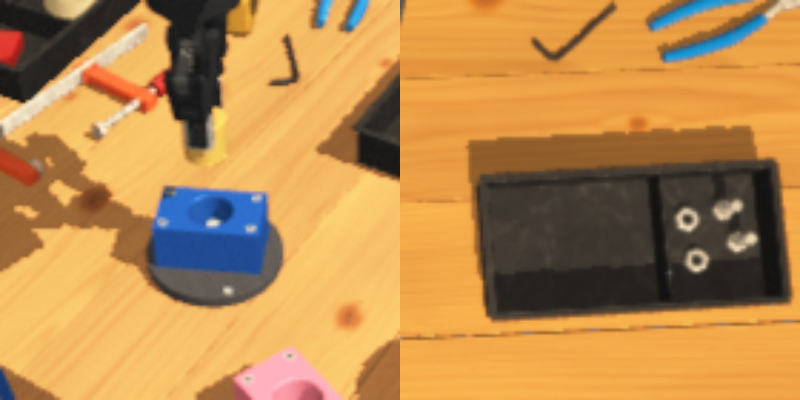

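Run:
```python
from h import *
P=cast("top",[(307.3,182.3),(412,176),(416.5,225),(311.5,231.3)],.044)[:,:2]
print(P.round(4),[np.linalg.norm(P[i]-P[i-1]).round(4) for i in range(4)])
c=P.mean(0); u=(P[0]+P[3]-P[1]-P[2]); u/=np.linalg.norm(u); bay=c+u*.0485
print(c,u,np.degrees(np.arctan2(u[1],u[0])),"bay",bay)
print(project("top",[[*bay,.002]]))
disp([*bay,.14])
```

```text
[[ 0.5466 -0.1769]
 [ 0.564  -0.4448]
 [ 0.4396 -0.4504]
 [ 0.4235 -0.1855]] [np.float64(0.1233), np.float64(0.2684), np.float64(0.1245), np.float64(0.2654)]
[ 0.49344027 -0.31439837] [-0.06278103  0.99802733] 93.59945502042714 bay [ 0.49039539 -0.26599405]
[[338.93397454 206.06411851]]
t 11.47 pos [ 0.58   -0.0029  0.1399] toolx yaw 27.05 tilt [-2.4e-03  5.0e-04 -1.0e+00]
tool-axes cm [-19.95  19.35   0.  ]
```

```bash
python3 -m handwheel '[{"grip":2.5,"linear":[-2,2,0],"rotation":[0,0,0]},{"grip":2.5,"linear":[-4.5,4.5,0],"rotation":[0,0,0]},{"grip":2.5,"linear":[-7,7,0],"rotation":[0,0,0]},{"grip":2.5,"linear":[-9.5,9.5,0],"rotation":[0,0,0]},{"grip":2.5,"linear":[-12,12,0],"rotation":[0,0,0]},{"grip":2.5,"linear":[-14.5,14.5,0],"rotation":[0,0,0]},{"grip":2.5,"linear":[-17,17,0],"rotation":[0,0,0]},{"grip":2.5,"linear":[-19,18.5,0],"rotation":[0,0,0]},{"grip":2.5,"linear":[-20,19.4,0],"rotation":[0,0,0]},{"grip":2.5,"linear":[-20,19.4,0],"rotation":[0,0,0]},{"grip":2.5,"linear":[-20,19.4,0],"rotation":[0,0,0]},{"grip":2.5,"linear":[-20,19.4,0],"rotation":[0,0,0]}]'
python3 - <<'E'
from h import *
import pickle
o=status.get_obs();print(o["opening"]*85.4,o["wrist_force"])
im=cams.camera("wrist")
cv2.imwrite("pics/w11.png",im[:,:,::-1]);np.save("w11.npy",im); pickle.dump(o,open("w11.pkl","wb"))
disp([.490,-.266,.0226])
E
```

```text
time_s: 12.47
eef_pos: [0.4912, -0.2656, 0.1405]
eef_rot: [-0.001, 0.972, 0.234, -0.0]
wrist_force: [-0.5, 0.2, -2.7]
opening: 0.394
33.633731801085936 [-0.50366717  0.16932041 -2.65240143]
t 12.52 pos [ 0.4914 -0.2654  0.1407] toolx yaw 27.13 tilt [-7.0e-04  1.2e-03 -1.0e+00]
tool-axes cm [-0.15  0.   11.81]
```

View pics/w11.png

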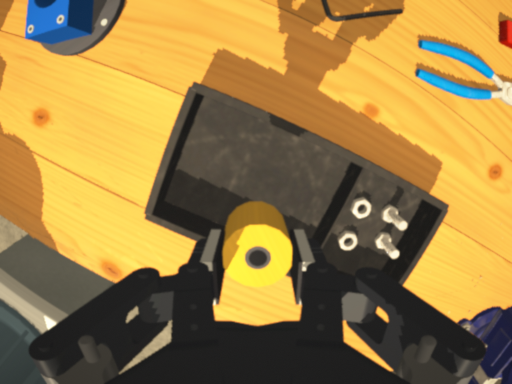

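Run:
```python
from h import *
import pickle
o=pickle.load(open("w11.pkl","rb"))
P=cast("wrist",[(196,84),(148,216),(446,207)],.044,o)[:,:2]; print(P.round(4),np.linalg.norm(P[0]-P[1]),np.linalg.norm(P[0]-P[2]))
c=(P[1]+P[2])/2; u=P[0]-P[2];u/=np.linalg.norm(u); print(c,u,c+u*.0485)
```

```text
[[ 0.5492 -0.1808]
 [ 0.4252 -0.188 ]
 [ 0.5628 -0.441 ]] 0.1242787307765384 0.26053447845008226
[ 0.49399967 -0.31451579] [-0.05222225  0.99863549] [ 0.4914669  -0.26608197]
```

Both views put the bay at about (0.491, -0.266), so I'll go down.

```bash
python3 -m handwheel '[{"grip":2.5,"linear":[-0.1,0,1.5],"rotation":[0,0,0]},{"grip":2.5,"linear":[-0.1,0,3.5],"rotation":[0,0,0]},{"grip":2.5,"linear":[-0.1,0,5.5],"rotation":[0,0,0]},{"grip":2.5,"linear":[-0.1,0,7.5],"rotation":[0,0,0]},{"grip":2.5,"linear":[-0.1,0,9],"rotation":[0,0,0]},{"grip":2.5,"linear":[-0.1,0,10.2],"rotation":[0,0,0]},{"grip":2.5,"linear":[-0.1,0,11],"rotation":[0,0,0]},{"grip":2.5,"linear":[-0.1,0,11.3],"rotation":[0,0,0]},{"grip":2.5,"linear":[-0.1,0,11.3],"rotation":[0,0,0]},{"grip":2.5,"linear":[-0.1,0,11.3],"rotation":[0,0,0]}]'
python3 - <<'E'
from h import *
o=status.get_obs();print(o["opening"]*85.4,o["wrist_force"])
disp([.490,-.266,.0226])
E
```

```text
time_s: 13.35
eef_pos: [0.4909, -0.2675, 0.0289]
eef_rot: [0.0, 0.972, 0.234, 0.0]
wrist_force: [-0.3, 0.0, -2.3]
opening: 0.394
33.61136875321747 [-0.34537936  0.03380058 -2.32338846]
t 13.35 pos [ 0.4909 -0.2675  0.0289] toolx yaw 27.08 tilt [ 8.e-04 -6.e-04 -1.e+00]
tool-axes cm [-0.01 -0.18  0.63]
```

```bash
python3 -m handwheel '[{"grip":2.5,"linear":[0,0,0.2],"rotation":[0,0,0]},{"grip":2.5,"linear":[0,0,0.4],"rotation":[0,0,0]},{"grip":2.5,"linear":[0,0,0.55],"rotation":[0,0,0]},{"grip":2.5,"linear":[0,0,0.55],"rotation":[0,0,0]},{"grip":2.5,"linear":[0,0,0.55],"rotation":[0,0,0]}]'
python3 - <<'E'
from h import *
o=status.get_obs();print(o["opening"]*85.4,o["wrist_force"])
disp([.490,-.266,.0226])
E
```

```text
time_s: 13.77
eef_pos: [0.4908, -0.2678, 0.0236]
eef_rot: [0.0, 0.972, 0.234, 0.0]
wrist_force: [-1.4, 1.3, 4.3]
opening: 0.396
33.82852660238982 [-1.36711863  1.27557132  4.28478205]
t 13.77 pos [ 0.4908 -0.2678  0.0236] toolx yaw 27.05 tilt [ 1.e-03 -8.e-04 -1.e+00]
tool-axes cm [ 0.01 -0.2   0.1 ]
```

Touchdown: the force went from -2.3 to +4.3 N at the expected height. Releasing.

```bash
python3 -m handwheel '[{"grip":4.2,"linear":[0,0,0],"rotation":[0,0,0]},{"grip":5,"linear":[0,0,0],"rotation":[0,0,0]},{"grip":6,"linear":[0,0,0],"rotation":[0,0,0]},{"grip":6,"linear":[0,0,0],"rotation":[0,0,0]},{"grip":6,"linear":[0,0,-1],"rotation":[0,0,0]},{"grip":6,"linear":[0,0,-3],"rotation":[0,0,0]},{"grip":6,"linear":[0,0,-6],"rotation":[0,0,0]},{"grip":6,"linear":[0,0,-9],"rotation":[0,0,0]},{"grip":6,"linear":[0,0,-12],"rotation":[0,0,0]},{"grip":6,"linear":[0,0,-12],"rotation":[0,0,0]},{"grip":6,"linear":[0,0,-12],"rotation":[0,0,0]}]'
python3 - <<'E'
from h import *
o=status.get_obs();print(o["opening"]*85.4,o["wrist_force"])
im=cams.camera("wrist"); cv2.imwrite("pics/w12.png",im[:,:,::-1])
s=cams.camera("scene"); t=cams.camera("top")
a=cv2.resize(s[100:260,140:340,::-1],None,fx=4,fy=4,interpolation=cv2.INTER_CUBIC); cv2.imwrite("pics/s12.png",a)
cv2.imwrite("pics/t12.png",t[:,:,::-1])
disp([.490,-.266,.0226])
print("top px if upright",cast("wrist",[(256,218)],.038,o))
E
```

```text
time_s: 14.68
eef_pos: [0.4917, -0.2685, 0.1458]
eef_rot: [0.002, 0.972, 0.234, 0.002]
wrist_force: [0.1, 0.4, -0.7]
opening: 0.703
60.025779883920876 [ 0.14017475  0.37454964 -0.70489885]
t 14.83 pos [ 0.4896 -0.2667  0.1417] toolx yaw 27.05 tilt [-0.0016  0.0014 -1.    ]
tool-axes cm [ 0.08 -0.02 11.91]
top px if upright [[ 0.46651694 -0.28132683  0.038     ]]
```

View pics/w12.png

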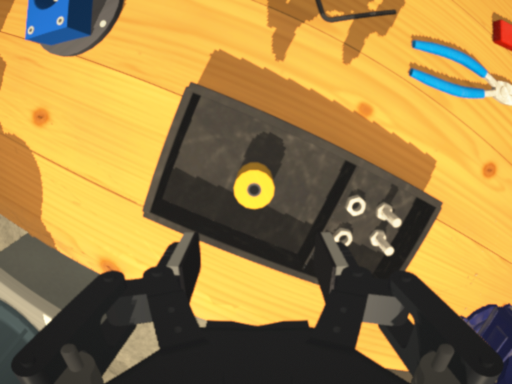

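View pics/s12.png

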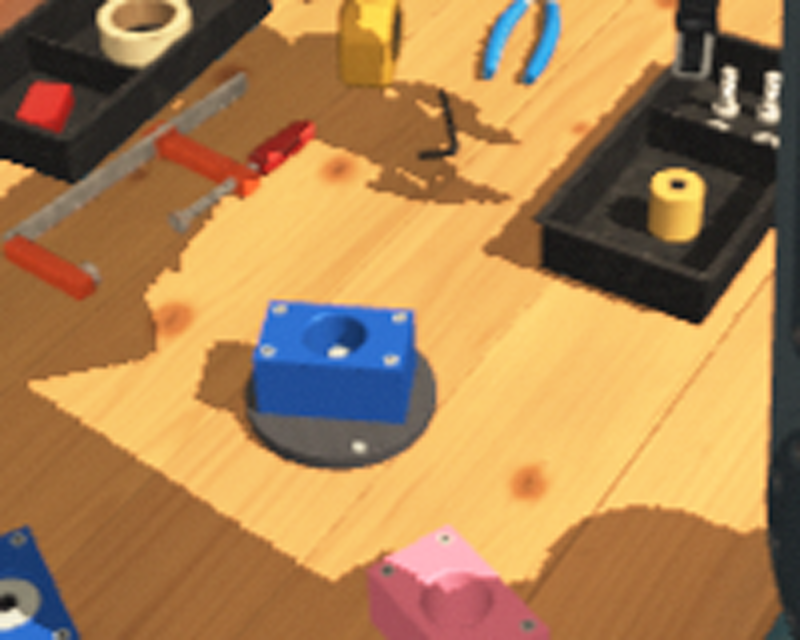

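View pics/t12.png

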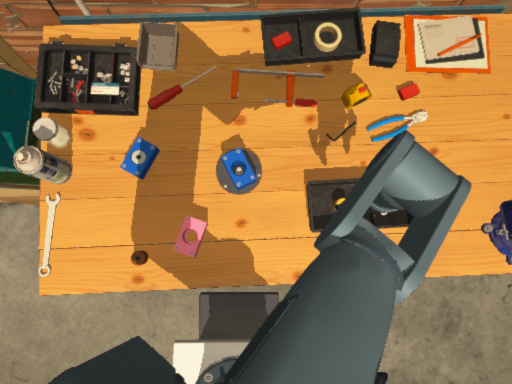

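The bush stands upright in the larger compartment, at wrist pixel (254,189). The carrier is flat on the stand with the pin showing through its bore. The steel carrier, at top pixel (140,157), hasn't moved. The gripper is clear of everything.

Run:
```python
from h import *
o=status.get_obs(); print(o["time_s"],np.abs(o["dq"]).max(),cast("wrist",[(254,189)],.038,o)); print(ctrl.hand_in())
```

```text
14.8333 0.01568569790624688 [[ 0.48843137 -0.2644896   0.038     ]]
the job is handed in; nothing more can be done
None
```

The job is done and handed in at 14.8 s. I set the brass carrier down on the stand and let go. The pin pushed the bush up, and I drew it straight out and stood it upright in the larger compartment of the black tray beside the stand.

**Last checks:**
- **Bush:** it stands upright at about (0.488, -0.264), within 3 mm of where I measured the compartment centre (0.491, -0.266).
- **Carrier:** it sits flat on the disc, with the pin visible through its empty bore.
- **Left alone:** the steel carrier and its bush, the pink block and the brown bush were all where they started.
- **Robot:** the gripper was open, about 0.10 m above the bush and touching nothing. No wrist force reading I took went above about 7 N.

**What disagreed:**
- **First carrier grasp:** it came out about 5 mm too high, so I reopened and gripped again before lifting.
- **Stand position:** the scene camera put the stand 6 to 8 mm away in y from the other two. I used the wrist camera, which the top camera agreed with, and the carrier seated cleanly.

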